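# Set the charger's tab-locked selector

### The job

Switch the battery charger on the table to charge: pinch the two release tabs on its selector knob fully in, turn the knob clockwise until it comes up gently against its end stop, and let go there so that both tabs spring fully out again and lock it. Never force the knob, neither while it is locked nor against the stop, and do not disturb the loose things around.

Things in the scene. Friction and masses are not known exactly. Their poses are not given: they have to be found in the camera images.
- charger_box: Fixed grey battery charger: a box 130 mm (x) by 180 mm (y), its flat top 50 mm above the table. Origin: centre of its underside; z up. On top stand the selector knob (axis at x -15, y -40 mm in the box's frame) and beside it (x -15, y +48 mm) a black bay with two batteries, reaching 68 mm above the table.
- selector: Fixed spindle that carries the knob and its tabs. Origin: on the knob's axis at the box's top, 50 mm above the table; x, y parallel to the box's, z up. Grey knob, 36 mm by 34 mm between the tabs, 107.5 mm above the table at its top; its round skirt is 69 mm across, the skirt's top 68 mm above the table.
- dial_grip (a point): Point on the knob's axis to grip at, 92 mm above the table; it turns with the knob. Its y axis is the line from tab to tab, along which they are pinched; z up. The two black tabs have flat upright faces 20 mm wide, 69 to 106 mm above the table, 50 mm apart when out and 38 mm when both are fully in.
- pointer (a point): Tip of the white pointer rib on the knob's skirt, 33 mm from the knob's axis towards the -x of point dial_grip, 70 mm above the table. It turns with the knob.
- collar (a point): Centre of the top of the fixed black collar under the knob, 74 mm across, 63.5 mm above the table. Out of sight in it lie the lock notches and the end stop, a rubber buffer. The second notches are in line from 0.06 rad before the buffer is first touched and on while it is pressed; between first and second notches a land keeps the tabs in and the knob, let go, may creep back.
- dial (a joint): Knob angle, rad: 0 at the start (locked), grows clockwise seen from above. Tabs out, it has about 0.06 rad of play. Friction 0.04 N m, return spring 0.05 N m per rad. The buffer is first touched somewhere between 0.76 and 1.3 rad, set anew each time and not to be seen; from there the torque grows by about 3 to 5 N m per rad; more than 0.5 N m (25 N at the stop) is too much.
- tab_left (a joint): How far the tab on dial_grip's +y side is pressed in, m: 0 fully out, 0.006 fully in. Its spring pushes out with 3 N (out) to 9 N (in). The knob is free to turn only with both tabs in by at least 0.004; on the land between the notches a tab rests at about 0.0035.
- tab_right (a joint): The same for the tab on dial_grip's -y side.
- gear: Loose grey toothed wheel, 42 mm across, 10 mm high, lying on the table to the right of the charger; a bystander. Origin: centre of its underside.
- motor: Loose white motor block, 78 by 94 by 32 mm, lying to the left of the charger; a bystander. Origin: centre of its underside.
- screwdriver: Loose small screwdriver with an orange handle, 154 mm long, 21 mm thick, lying in front of the charger; a bystander. Origin: centre of its underside.

How it is judged:
On the way, in this order (a step that is already met when the one before it is completed fails the run):
1. both release tabs are pinched in by at least 4 mm with the knob still at its start (value of joint each of tab_left, tab_right above 0.004 m and value of joint dial below 0.2 rad), for 0.1 s.
2. the knob has been turned past 0.5 rad with the tabs held in (value of joint each of tab_left, tab_right above 0.003 m and value of joint dial above 0.5 rad), for 0.1 s.
At the end, for the whole second after the job is handed in: The knob stands at rest turned by more than 0.5 rad, and both tabs are out again to within 1.2 mm, which they can be only in the second pair of notches at the end stop (value of joint dial above 0.5 rad and value of joint each of tab_left, tab_right below 0.0012 m and velocity of joint dial between -0.05 and 0.05 rad/s); the robot touches nothing.
It fails at once if the knob is forced: its teeth or its stop press on the charger's case with more than 25 N (contact force between selector and charger_box above 25 N).
It fails at once if a loose thing beside the charger is moved by more than 20 mm (distance of any of gear, motor, screwdriver from where it was at the start of the episode above 0.02 m).
It also fails if it takes over 64 s, if anything falls off the work surface, if the arm or the gripper's body presses on something with over 40 N, if the wrist force passes 120 N, or if a joint passes its speed limit or range.

### The arm

A 6-joint arm with a two-finger parallel gripper is mounted at the origin on a cart in front of the work surface, level with it; the furniture and walls round the work are solid. World frame = base frame: x ahead of the robot, y to its left, z up, the work surface at z = 0. Lengths are in m, angles in rad, forces in N, time in s.
With the tool pointing down it reaches from about 0.425 to 0.95 m from the base axis. Payload 14.7 kg.
Tool frame: the origin (TCP) lies at the very end of the fingers, on their centre line; the grasp point (between the pads) lies 19 mm behind it; z points along the fingers, y is the line along which they close (so a half turn about z gives the same grasp; the last joint's range is limited). The gripper opens to 85 mm and grips with 20 to 120 N. Pads are 22 mm wide; open, the fingers measure 114 mm over their backs; the gripper's body (76 mm by 85 mm) begins 54 mm behind the grasp point. The pads swing forward as they close: fully open they stand 13 mm farther back than shut.
Start: joints at [1.062, 0.48, 1.596, -0, 1.065, -0.047], TCP at [0.29, 0.582, 0.231] pointing down, gripper open.
Joint ranges: [-2.75, 2.75], [-0.82, 2.05], [0.23, 2.67], [-1.56, 4.7], [0.09, 2.69], [-2.92, 2.92]. Speed limits (rad/s): [1.89, 1.89, 2.39, 3.01, 3.01, 3.01].

### API

Orientations are given as a rotation vector (axis times angle).
In Python, from cell import * gives the robot as it stands. Calls block until the motion is done:
- move_to(position, orientation): joint-space move of the TCP to a pose.
- movel(position, attitude=None, vel=0.15, f_stop=None): straight line of the TCP; attitude=None keeps the orientation; vel is the mean speed in m/s. With f_stop (N) it stops when the force on the tool has changed by that much, and returns True; else False.
- movej(angles): joint-space move.
- gripper_to(opening, force=None): opening from 0.0 (shut) to 1.0 (fully open); force is the grip in N (None keeps the last); returns when the fingers have stopped.
- hold(seconds).
- inverse_kinematics(position, orientation): joint angles nearest the present ones, or None.
- grab_frame(name): name is "side" or "top" or "wrist"; returns the picture (400x640x3 uint8, red, green, blue); there is no depth.
- get_calibration(name): a dict with "fx", "fy", "cx", "cy" (pixels), "R" (3x3) and "t" (3): a world point X has camera coordinates R X + t. Camera axes: x right, y down, z forward; pixel columns grow to the right and rows downward; lengths in m; the calibration is good to about 2 mm. A picture is of the moment at which its call begins: read the wrist's pose just before it. get_calibration takes no time and is no camera call; for the wrist camera it gives the pose at the moment of the call.
A pose or a line that the arm cannot do raises Unreachable and nothing moves.
- hand_in(): hands the job in; it is judged then, once.
Trained networks look in the newest picture that a camera, given by its name, has taken for a name from the list of things; names that differ only in an ending like _2 or _b are one class to them, and where a whole thing is asked for, a point or a joint stands for the part that bears it (a point fixed in the world has none). Each returns a list of dicts, best first, with "conf" (0 to 1); they miss things now and then, are a little off and sometimes report something else, mostly with a low value. They report only what shows in the picture. A call takes as long as a camera call.
- recognise(label, camera): "location" ([x, y, z] in m, in the coordinates of the camera as it stood for that picture, good to about 4 mm: the middle of the surface that is visible of it).
- regions_of(label, camera): "mask" (400x640 bool, what is visible of it).
- mark_of(label, camera): "location" ([x, y, z] in m, in the coordinates of the camera as it stood for that picture, good to about 4 mm: a listed point, or the origin of a listed thing).
Readings, each from a call of its own:
- read_clock(): time.
- read_qpos(): joint angles.
- read_qvel(): joint speeds.
- read_effort(): joint torques, N m.
- read_tool_pos(): TCP position.
- read_orientation(): TCP orientation.
- read_contact_force(): force on the tool from outside, world axes, zero at the start.
- read_wrist_torque(): the same for the moment, N m.
- read_finger_gap(): opening from 0.0 (shut) to 1.0 (fully open).
- read_gripper_force(): force on a finger pad.
Only numpy, scipy, OpenCV 4.12 (cv2) and the standard library are available. Lean on these libraries where they do the work, as an engineer would, in place of code of your own. Each camera call takes 0.05 s, during which the arm holds its last target. There are 200 camera calls.

## Working session

There is one attempt and no reset: what is moved stays moved. The work goes in short steps, each a Python script; the robot and the scene stay as the last script left them, time stands still between calls to the robot, and variables do not carry over. Pictures are saved under pics/ and viewed, at most 10 in all, crops included, and the job is handed in when it is done.

```bash
mkdir -p pics; cat > h.py <<'E'
from cell import *
import numpy as np, cv2
def world(cam,p,c=None):
    c=c or get_calibration(cam); return np.array(c["R"]).T@(np.array(p)-np.array(c["t"]))
def save(name,img): cv2.imwrite(f"pics/{name}.png",cv2.cvtColor(np.ascontiguousarray(img),cv2.COLOR_RGB2BGR))
E
python3 - <<'E'
from h import *
np.set_printoptions(precision=4,suppress=True)
ims=[]
for cam in("top","side"):
    im=grab_frame(cam); ims.append(im)
    for l in("charger_box","selector","dial_grip","pointer","collar","gear","motor","screwdriver"):
        r=mark_of(l,cam)
        print(cam,l,[(round(q["conf"],2),world(cam,q["location"])) for q in r[:2]])
save("a",np.vstack(ims)[:, :][::1])
save("a",cv2.resize(np.vstack(ims),(480,600)))
save("top",ims[0])
print(read_clock(),read_finger_gap(),read_orientation(),read_contact_force())
E
```

```text
top charger_box [(0.68, array([0.5648, 0.0647, 0.0019]))]
top selector [(0.75, array([0.5444, 0.0272, 0.0491]))]
top dial_grip [(0.83, array([0.5436, 0.0208, 0.0963]))]
top pointer [(0.25, array([0.546 , 0.0194, 0.0938]))]
top collar [(0.92, array([0.5417, 0.0233, 0.061 ]))]
top gear [(0.63, array([ 0.412 , -0.1144, -0.0027]))]
top motor [(0.88, array([ 0.603 ,  0.3338, -0.0015]))]
top screwdriver [(0.68, array([ 0.3627,  0.1117, -0.0025]))]
side charger_box [(0.78, array([ 0.5597,  0.0608, -0.0004]))]
side selector [(0.83, array([0.5419, 0.0255, 0.0523]))]
side dial_grip [(0.79, array([0.5412, 0.0229, 0.0951]))]
side pointer [(0.63, array([0.5064, 0.0288, 0.0687]))]
side collar [(0.91, array([0.5384, 0.0255, 0.0612]))]
side gear [(0.69, array([0.5401, 0.0252, 0.0627])), (0.65, array([ 0.4035, -0.1111, -0.0042]))]
side motor [(0.64, array([ 0.3653,  0.114 , -0.0026]))]
side screwdriver [(0.52, array([ 0.3665,  0.1146, -0.0045]))]
0.9 1.0006493911696406 [0.7189 3.0582 0.    ] [-1.3572 -0.096  -0.1147]
```

View pics/top.png

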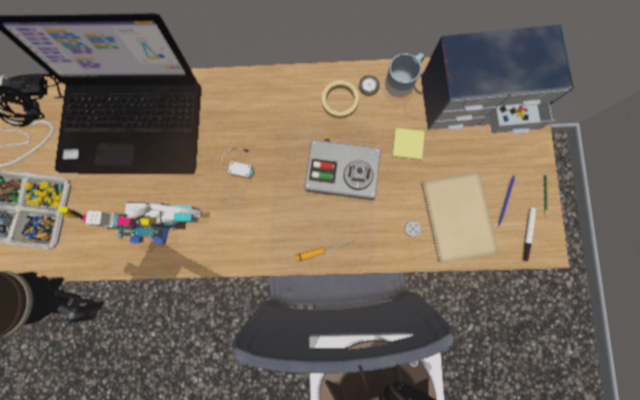

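View pics/a.png

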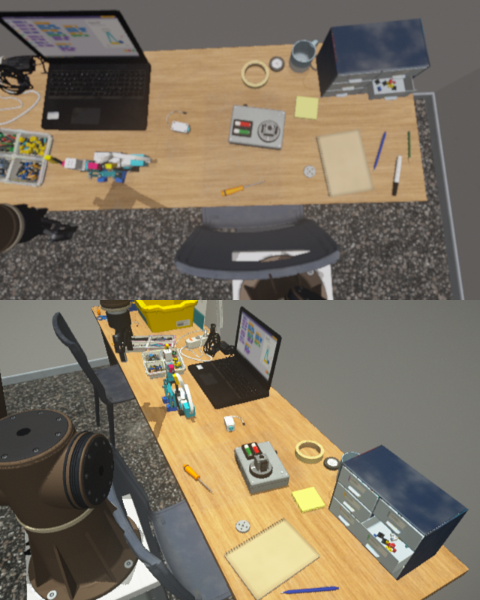

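The top view shows the charger centred near (343,169) px and its knob at (359,174). The box edges slope at a yaw of about -7°, which agrees with the networks. Next is a close look from the wrist.

```bash
cat >> h.py <<'E'
from scipy.spatial.transform import Rotation as Ro
def att(yaw): return (Ro.from_euler('z',yaw)*Ro.from_euler('x',np.pi)).as_rotvec()
np.set_printoptions(precision=4,suppress=True)
E
python3 - <<'E'
from h import *
y0=-0.12
for k in(0,np.pi):
    for d in (0,-0.7,-1.4):
        q=inverse_kinematics([.541,.024,.078],att(y0+k+d)); print(k,d,None if q is None else np.array(q))
best=None
for k in(np.pi,0):
    q=inverse_kinematics([.541,.024,.078],att(y0+k-1.4)); q2=inverse_kinematics([.541,.024,.078],att(y0+k))
    if q is not None and q2 is not None and abs(q[5])<2.7 and abs(q2[5])<2.7: best=k;break
print("best",best)
move_to([.50,.024,.26],att(y0+best))
c=get_calibration("wrist"); im=grab_frame("wrist"); save("w1",im)
for l in("selector","dial_grip","pointer","collar","charger_box","tab_left","tab_right"):
    f=recognise if l.startswith("tab") else mark_of
    print(l,[(round(q["conf"],2),world("wrist",q["location"],c)) for q in f(l,"wrist")[:2]])
print(read_tool_pos(),read_qpos(),read_clock())
E
```

```text
0 0 [-0.0116  0.54    1.9769  0.      0.6247  1.6791]
0 -0.7 [-0.0116  0.54    1.9769  0.      0.6247  2.3791]
0 -1.4 None
3.141592653589793 0 [-0.0116  0.54    1.9769  0.      0.6247 -1.4624]
3.141592653589793 -0.7 [-0.0116  0.54    1.9769 -0.      0.6247 -0.7624]
3.141592653589793 -1.4 [-0.0116  0.54    1.9769  0.      0.6247 -0.0624]
best 3.141592653589793
selector [(0.64, array([0.5402, 0.0237, 0.0468]))]
dial_grip [(0.72, array([0.5392, 0.0259, 0.0946]))]
pointer [(0.89, array([0.5069, 0.0267, 0.0679])), (0.67, array([0.5401, 0.0223, 0.049 ]))]
collar []
charger_box [(0.94, array([ 0.5599,  0.0628, -0.0015]))]
tab_left [(0.67, array([0.5348, 0.0409, 0.1   ]))]
tab_right [(0.48, array([0.5302, 0.0013, 0.1073]))]
[0.5    0.0242 0.26  ] [-0.0123  0.2393  1.8969  0.      1.0054 -1.4633] 3.4417
```

View pics/w1.png

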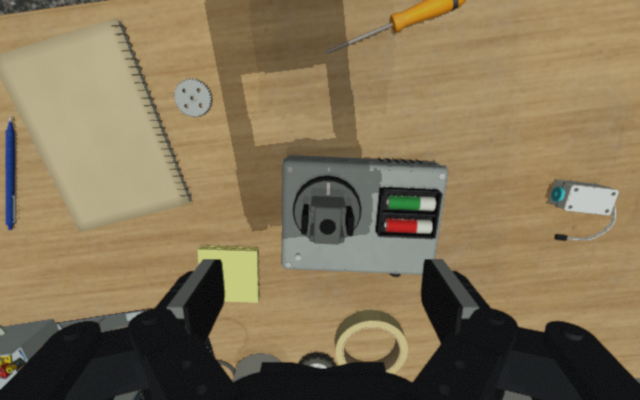

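The wrist view shows the pointer at about (328,187), the tabs at about (305,218) and (350,218), and the box top corners at about (285,157), (446,164) and (437,272). I'll enlarge the crop for a more precise reading.

```bash
python3 - <<'E'
import cv2
im=cv2.imread("pics/w1.png")[150:280,275:455]; cv2.imwrite("pics/w1c.png",cv2.resize(im,None,fx=4.4,fy=4.4,interpolation=cv2.INTER_CUBIC))
E
```

```text
(no output)
```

View pics/w1c.png

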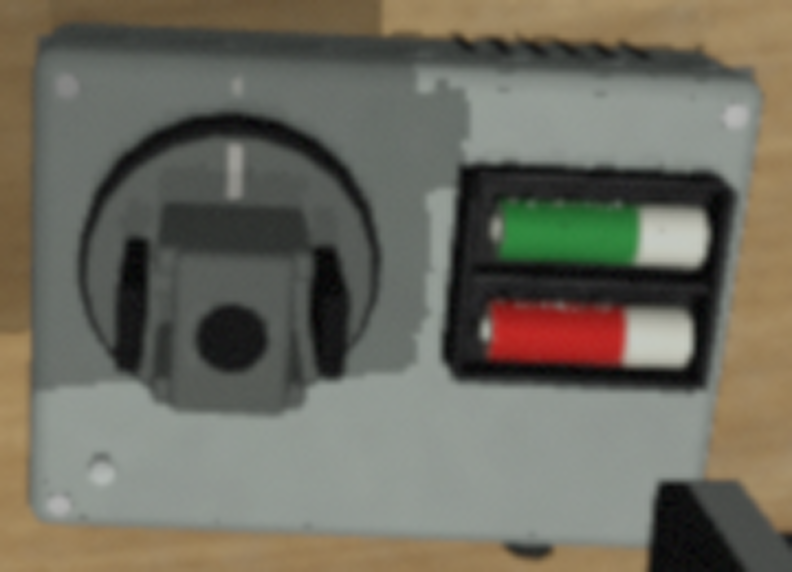

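```bash
python3 - <<'E'
from h import *
c=get_calibration("wrist");R=np.array(c["R"]);t=np.array(c["t"]);o=-R.T@t
def ray(u,v,z):
    d=R.T@[(275+u/4.4-c["cx"])/c["fx"],(150+v/4.4-c["cy"])/c["fy"],1]; return o+d*(z-o[2])/d[2]
P={k:ray(*v) for k,v in dict(dot=(232,338,.1075),ptr=(235,146,.070),ptr_in=(234,198,.070),sL=(66,85,.05),sR=(735,117,.05),sB=(58,503,.05),skL=(80,250,.0635),skR=(380,260,.0635)).items()}
for k,v in P.items(): print(k,v)
a=P["sL"]-P["sR"];b=P["sL"]-P["sB"];p=P["ptr"]-P["dot"]
print("yaw", np.arctan2(a[0],-a[1]), np.arctan2(-b[1],-b[0]),np.arctan2(-p[1],-p[0]), np.linalg.norm(a),np.linalg.norm(b),np.linalg.norm(p[:2]),o)
print((P["skL"]+P["skR"])/2, np.linalg.norm(P["skL"]-P["skR"]))
E
```

```text
dot [0.5409 0.0231 0.1075]
ptr [0.5086 0.0281 0.07  ]
ptr_in [0.521  0.0264 0.07  ]
sL [ 0.4937 -0.0109  0.05  ]
sR [0.521  0.1491 0.05  ]
sB [ 0.604  -0.0295  0.05  ]
skL [ 0.5313 -0.0118  0.0635]
skR [0.5424 0.0594 0.0635]
yaw -0.16904023148095743 -0.16730769142112403 -0.15334628469233097 0.16232926181103813 0.11191377762252906 0.03268907561125266 [0.4262 0.0323 0.4017]
[0.5369 0.0238 0.0635] 0.07207136056622179
```

```bash
cat >> h.py <<'E'
Y0=-0.165+np.pi
def st(tag=""):
    print(tag,"F",read_contact_force(),"M",read_wrist_torque(),"gap",round(read_finger_gap()*85,2),"gf",read_gripper_force(),"p",read_tool_pos(),"t",round(read_clock(),2))
E
python3 - <<'E'
from h import *
gripper_to(0.78,20)
move_to([.541,.0235,.16],att(Y0)); hold(.2); st("above")
print(movel([.541,.0235,.079],vel=.06,f_stop=6)); hold(.2); st("down")
for g in(.62,.57,.54):
    gripper_to(g); hold(.2); st(g)
save("w2",grab_frame("side"))
E
```

```text
above F [-0.559   0.6341 -0.1661] M [ 0.0284  0.0232 -0.0254] gap 66.49 gf 0.0 p [0.5416 0.0235 0.1619] t 4.48
False
down F [ 1.2652  0.5911 -1.0508] M [-0.0394 -0.0279 -0.0139] gap 66.27 gf 0.0 p [0.5411 0.0235 0.0792] t 6.18
0.62 F [ 0.2908 -0.0042 -0.1199] M [-0.002   0.0279  0.0447] gap 53.14 gf 0.0 p [0.541  0.0235 0.079 ] t 6.67
0.57 F [-0.3904  1.9985  4.2375] M [0.3951 0.0458 0.0091] gap 49.0 gf 3.1605587527155876 p [0.5411 0.0236 0.0791] t 7.09
0.54 F [-0.8242  0.9626  6.6727] M [0.2512 0.141  0.0492] gap 45.97 gf 4.761218279600143 p [0.5411 0.0235 0.0792] t 7.51
```

```bash
python3 - <<'E'
from h import *
movel([.541,.0239,.079],vel=.02)
for g in(.50,.47,.45):
    gripper_to(g,25); hold(.15); st(g)
gripper_to(.42,25); hold(.3); st("full")
E
```

```text
0.5 F [-0.9292  0.7849  7.3172] M [0.0937 0.1636 0.0175] gap 42.67 gf 6.411084830760956 p [0.5412 0.0238 0.0793] t 8.18
0.47 F [-1.5834  0.9861  9.9298] M [ 0.1331  0.2167 -0.0324] gap 40.07 gf 7.65347957611084 p [0.5413 0.0238 0.0794] t 8.54
0.45 F [-1.9037  0.1731 12.1764] M [ 0.1228  0.2706 -0.0057] gap 38.55 gf 8.484598249197006 p [0.5413 0.0239 0.0795] t 8.91
full F [-3.04    2.2363 19.0379] M [ 0.504   0.531  -0.0168] gap 36.05 gf 22.575219869613647 p [0.5414 0.024  0.0798] t 9.43
```

```bash
cat > turn.py <<'E'
from h import *
import sys
a,end,step,lim=map(float,sys.argv[1:5])
def mz(n=4):
    v=[]
    for _ in range(n): v.append(read_wrist_torque()[2]); hold(.02)
    return np.mean(v)
hist=[]
while a<end-1e-6:
    a=min(a+step,end); movel([.541,.0239,.0795],att(Y0-a),vel=.05); hold(.05)
    m=mz(); hist.append(m); yaw=(Ro.from_rotvec(read_orientation())*Ro.from_euler('x',-np.pi)).as_euler('zyx')[0]
    print(round(a,3),"yaw",round(-((yaw-Y0+np.pi)%(2*np.pi)-np.pi),3),"Mz",round(m,3))
    if abs(m)>lim: print("STOP");break
st("end")
E
python3 turn.py 0 0.6 0.05 0.22
```

```text
0.05 yaw 0.05 Mz -0.034
0.1 yaw 0.1 Mz -0.051
0.15 yaw 0.15 Mz -0.031
0.2 yaw 0.2 Mz -0.008
0.25 yaw 0.25 Mz -0.024
0.3 yaw 0.3 Mz -0.003
0.35 yaw 0.35 Mz -0.051
0.4 yaw 0.4 Mz -0.017
0.45 yaw 0.45 Mz -0.045
0.5 yaw 0.5 Mz -0.014
0.55 yaw 0.55 Mz -0.048
0.6 yaw 0.6 Mz -0.022
end F [-1.0852  2.4897 10.8287] M [0.4239 0.2448 0.0059] gap 36.33 gf 21.713768541812897 p [0.5413 0.024  0.08  ] t 13.82
```

```bash
python3 - <<'E'
from h import *
im=grab_frame("side"); r=mark_of("pointer","side"); print([(q["conf"],world("side",q["location"])) for q in r[:2]])
w=grab_frame("wrist")
c=get_calibration("side");p=np.array(c["R"])@[.541,.024,.08]+c["t"];u=int(c["fx"]*p[0]/p[2]+c["cx"]);v=int(c["fy"]*p[1]/p[2]+c["cy"])
A=cv2.resize(im[v-60:v+60,u-80:u+80],(400,300),interpolation=cv2.INTER_CUBIC);B=cv2.resize(w[150:390,160:480],(400,300))
save("chk",np.hstack([A,B]))
E
```

```text
[(0.6, array([0.5164, 0.0456, 0.0705]))]
```

View pics/chk.png

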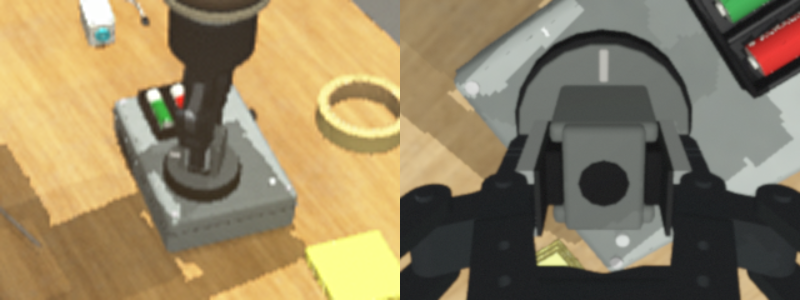

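The wrist crop shows the pointer at (603,65) in line with the fingers and well past the start mark at (545,33), so the knob is turning with the tool. I'll go on in small steps, watching the torque.

```bash
python3 turn.py 0.6 1.0 0.02 0.15
```

```text
0.62 yaw 0.62 Mz 0.011
0.64 yaw 0.64 Mz 0.002
0.66 yaw 0.66 Mz 0.01
0.68 yaw 0.68 Mz -0.009
0.7 yaw 0.7 Mz 0.014
0.72 yaw 0.72 Mz -0.031
0.74 yaw 0.74 Mz 0.001
0.76 yaw 0.76 Mz -0.014
0.78 yaw 0.78 Mz 0.01
0.8 yaw 0.8 Mz 0.023
0.82 yaw 0.82 Mz 0.002
0.84 yaw 0.84 Mz 0.032
0.86 yaw 0.86 Mz 0.088
0.88 yaw 0.88 Mz 0.141
0.9 yaw 0.9 Mz 0.224
STOP
end F [-1.913   2.8097 10.9163] M [0.4001 0.2306 0.2306] gap 35.9 gf 21.671166121959686 p [0.5414 0.024  0.08  ] t 19.48
```

Buffer contact began at about 0.845 rad. I'll ease back to a light press and let go.

```bash
python3 - <<'E'
from h import *
movel([.541,.0239,.0795],att(Y0-.865),vel=.05); hold(.1); st("eased")
for g in(.48,.54,.60,.66,.80):
    gripper_to(g,20); hold(.1); st(g)
hold(.3)
movel([.541,.0239,.17],vel=.08); 
movel([.50,.024,.26],vel=.15); hold(.3)
c=get_calibration("wrist"); im=grab_frame("wrist"); save("w3",im)
r=mark_of("pointer","wrist");print([(q["conf"],world("wrist",q["location"],c)) for q in r[:2]])
p=np.array(c["R"])@[.541,.024,.1]+c["t"];u=int(c["fx"]*p[0]/p[2]+c["cx"]);v=int(c["fy"]*p[1]/p[2]+c["cy"]);print(u,v)
save("w3c",cv2.resize(im[max(v-55,0):v+55,u-70:u+70],None,fx=5,fy=5,interpolation=cv2.INTER_CUBIC)); st()
E
```

```text
eased F [-1.0599  3.1688 11.1564] M [0.42   0.2836 0.215 ] gap 36.09 gf 21.726857721805573 p [0.5413 0.024  0.0799] t 19.82
0.48 F [0.6403 0.7594 0.2454] M [ 0.0507 -0.1008  0.0918] gap 40.57 gf 7.202847003936768 p [0.541  0.0238 0.0794] t 20.15
0.54 F [ 0.9981 -1.2649 -6.546 ] M [-0.0236 -0.1741  0.1118] gap 46.1 gf 4.67463344335556 p [0.5408 0.0238 0.0793] t 20.48
0.6 F [-0.138  -0.4913 -0.3855] M [ 0.0619 -0.0805 -0.002 ] gap 50.87 gf 0.2705965004861355 p [0.5411 0.0239 0.0797] t 20.8
0.66 F [-0.1012  0.6305  0.3738] M [ 0.0095  0.029  -0.0212] gap 56.04 gf 0.0 p [0.541  0.0239 0.0795] t 21.12
0.8 F [ 0.5353  0.4665 -0.3494] M [ 0.0281 -0.0088  0.0035] gap 68.01 gf 0.0 p [0.541  0.0239 0.0795] t 21.5
[(0.98, array([0.5204, 0.05  , 0.0668]))]
361 203
 F [-0.6106 -0.6582  0.2201] M [-0.0073  0.0158  0.0442] gap 68.12 gf 0.0 p [0.5    0.024  0.2597] t 24.29
```

View pics/w3c.png

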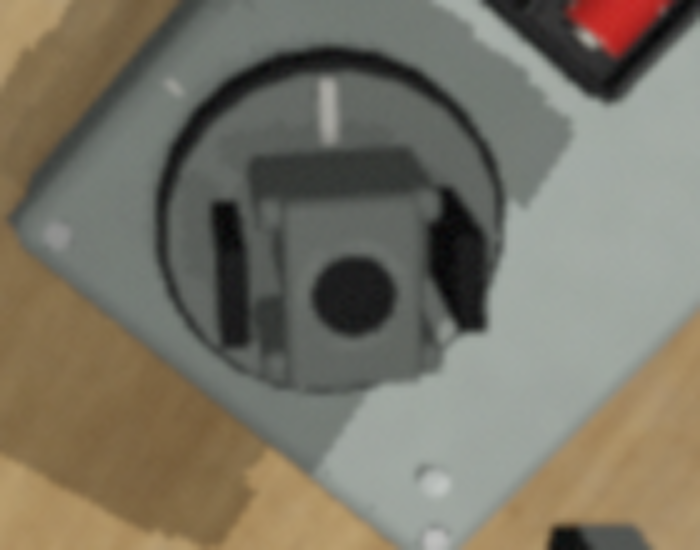

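The crop shows the pointer at (328,110), far from the start mark at (175,88). Both tab faces stand out evenly, about 130 px either side of the dot at (353,295), which is about 50 mm apart. The pads also stayed loaded by the tabs until about 50 mm opening, so both are out.

```bash
python3 -c "
from h import *
print(hand_in())"
```

```text
the job is handed in; nothing more can be done
None
```

The job is handed in: I turned the knob about 0.86 rad clockwise to its buffer and let go, and the last picture and pad forces show both tabs out and locked, though hand-in returned no verdict.

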